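Draw the stick scanner from its stand and aim it at the yellow bin's label

ROBOT

A 6-joint arm with a two-finger parallel gripper is mounted at the origin on a cart in front of the work surface, level with it; the furniture and walls round the work are solid. World frame = base frame: x ahead of the robot, y to its left, z up, the work surface at z = 0. Lengths are in m, angles in rad, forces in N, time in s.
With the tool pointing down it reaches from about 0.375 to 0.975 m from the base axis. Payload 3.8 kg.
Tool frame: the origin (TCP) lies on the centre line of the jaws, within the pads' length; the fingertips stand 25 mm ahead of it and the grasp point (between the pads) lies 6 mm ahead of it (r.tip_extent is the z of the fingertips in the tool frame, in m); z points along the fingers, y is the direction in which the jaws open and shut (so a half turn about z gives the same grasp; the last joint's range is limited). The gripper opens to 88 mm and grips with 3 to 60 N. Pads are 18 mm wide; open, the fingers measure 123 mm over their backs; the gripper's body (75 mm by 187 mm) begins 45 mm behind the grasp point.
Start: joints at [-0.037, 0.264, 1.604, -0, 1.274, -0.037], TCP at [0.675, -0, 0.264] pointing down, gripper open.
Joint ranges: [-2.63, 2.63], [-0.94, 2.18], [0.31, 2.57], [-1.31, 4.45], [0, 2.66], [-2.55, 2.55]. Speed limits (rad/s): [2.57, 2.57, 3.14, 3.14, 3.14, 3.14].

INTERFACE

Orientations are given as a unit quaternion [x, y, z, w].
In Python, from plant import r, capture, camera_params gives the robot as it stands.
- The arm moves only by the tool drive_tool, never from a script. Its argument "increments" is text: rows parted by semicolons, each of 4 numbers parted by spaces: the shift along the tool's x, y, z in units of 40 mm (1.0 is 40 mm), then the turn about the tool's z in degrees. In form: x y z spin; .... A call has 1 to 5 rows; each row is the pose to reach, as a shift and turn from the pose measured when the call began, along the tool's axes at that moment; what a row does not reach only later rows make up. A row lasts 1/12 s, in which the tool goes at most 41.7 mm and 7.16 degrees, less where a joint would pass 70% of its speed; a pose out of reach is approached as far as the arm can. A call with a gripper value outside its range is refused whole. "grip" is the opening, from 0 (shut) to 1 (fully open), set as the call begins (left out, the last holds). The fingers move at their own pace and stop on an object; "grip_force" is the grip in N (left out, the last holds). Time passes only in rows, so rows that repeat a pose let the fingers close. It gives the time, the measured TCP pose, the force and the opening at its end, in the units of the state.
- r.state(): the state, without advancing time (a new reading comes with each control period).
- capture(name): name is "scene" or "side" or "wrist"; returns the picture (420x560x3 uint8, blue, green, red); there is no depth.
- camera_params(name): a dict with "mtx" (3x3 intrinsics, pixels), "origin" and "orientation" of the camera in the world; the wrist camera has in their place "hand_eye" (4x4, takes a point from camera to tool coordinates, whose origin is the TCP and whose axes are the flange's). Camera axes: x right, y up, looking along -z (the intrinsics and any distortion apply to the point x, -y, -z); pixel columns grow to the right and rows downward; lengths in m; the calibration is good to about 2 mm. A picture is of the moment at which its call begins: read the wrist's pose just before it. camera_params takes no time and is no camera call.
- r.hand_in(): hands the job in, once; it reports no verdict.
The state is a dict: "time_s": time; "joint_pos": joint angles; "qvel": joint speeds; "joint_efforts": joint torques, N m; "ee_pos": TCP position; "orientation": TCP orientation; "force": force on the tool from outside, world axes, zero at the start; "ft_torque": the same for the moment, N m; "finger_gap": finger opening in m.
Only numpy, scipy, OpenCV 4.12 (cv2) and the standard library are available. Lean on these libraries where they do the work, as an engineer would, in place of code of your own. Each camera call takes 0.05 s, during which the arm holds its last target. There are 200 camera calls.

TASK

Take the stick scanner out of its bench stand, turn it and aim its nose at the middle of the barcode label on the yellow bin, roughly square to the sloping label and with the nose about 8 cm from it. Finish while holding it there in the air, steady on the label: do not put it down or let go, keep the scanner off both bins, and do not disturb the other things lying about.

Things in the scene. Friction and masses are not known exactly. Their poses are not given: they have to be found in the camera images.
- scanner_grip (a point): middle of the stick scanner's black grip, on its long axis, 115 mm above the nose, 35 mm below the top end. The grip is 30 x 30 mm square and runs from 70 to 150 mm above the nose; either pair of flat sides may be gripped. Axes: z along the stick from nose to top end; x and y square to the flat sides
- scanner_nose (a point): centre of the scanner's nose face (red window), on the long axis, same axes as scanner_grip; starts 10 mm above the table
- scanner: the stick scanner: a straight stick 150 mm long, about 0.15 kg, standing nose down in the stand; black grip with an orange band at its lower end, grey nose part 24 x 24 mm below 70 mm. It looks out of its nose along -z; turning it about its own long axis makes no difference to the aim. Origin: centre of the nose face
- stand: bench stand fixed to the table: black plate 100 x 85 x 10 mm with an upright grey square socket, 40 mm outside, 28 mm inside, mouth 78 mm above the table; the scanner's nose stands loosely on its floor, 68 mm deep, and draws out straight up. Origin: centre of the underside
- yellow_bin: yellow plastic stock bin with bolts in it, fixed to the table, 100 (x) x 90 (y) x 72 mm high, its sloping barcode label in front on the robot's side (-x). Origin: centre of its underside; the label's centre lies 68 mm in front of it and 45 mm up; the label plate reaches to 91 mm in front. It may stand in either of two places
- green_bin: green plastic stock bin with bolts in it, fixed to the table, 100 (x) x 90 (y) x 72 mm high, its sloping barcode label in front on the robot's side (-x). Origin: centre of its underside; the label's centre lies 68 mm in front of it and 45 mm up; the label plate reaches to 91 mm in front. It may stand in either of two places
- yellow_label: the barcode label of the yellow bin: a white card with black bars, 66 mm wide and 46 mm along its slope, on a plate fixed to the bin's front. Origin: centre of the label's face. Its z axis is the face's outward normal: at bin yaw 0 it leans 0.70 rad (40 degrees) from the vertical towards the robot (-x); y runs level across the label
- green_label: the barcode label of the green bin: a white card with black bars, 66 mm wide and 46 mm along its slope, on a plate fixed to the bin's front. Origin: centre of the label's face. Its z axis is the face's outward normal: at bin yaw 0 it leans 0.70 rad (40 degrees) from the vertical towards the robot (-x); y runs level across the label
- tape_1: roll of cream masking tape lying flat, 104 mm across, 25 mm high; loose bystander, leave alone
- block_a: offcut of wood, 45 x 90 x 38 mm; loose bystander, leave alone
- tape_measure: yellow tape measure, 36 x 77 x 62 mm high; loose bystander, leave alone
- pliers_a: red-handled pliers lying on the right-hand board, 158 mm long; loose bystander, leave alone
- marker: black marker pen with a red end, 130 mm long, lying flat; loose bystander, leave alone
There are look-alikes about, which are no part of the job. There is more than one size of the scanner; the job needs the smallest.

How it is judged:
By the outcome, as a careful person would: the job done as asked, in the order asked, and still so for the second after the job is handed in, while the arm keeps its last pose, push and grip.
It also fails if it takes over 35 s, if anything falls off the work surface, if the arm or the gripper's body presses on something with over 40 N, if the wrist force passes 120 N, or if a joint passes its speed limit or range.

## Working session

There is one attempt and no reset: what is moved stays moved. The work goes in short steps, Python scripts to look and compute and a tool call to move; the robot and the scene stay as the last step left them, time stands still between calls to the robot, and variables do not carry over. Pictures are saved under pics/ and viewed, about 8 in all and at most 12, crops included, and the job is handed in when it is done.

Besides the shell and the picture viewer there is one more tool, called after ">>>" in YAML: its name, and indented under it one key for each argument. drive_tool: Moves the arm, as the interface text tells. Its arguments: {"type":"object","properties":{"increments":{"type":"string"},"grip":{"type":"number"},"grip_force":{"type":"number"}},"required":["increments"]}

```bash
ls; mkdir -p pics
python3 - <<'E'
from plant import r,capture,camera_params
import cv2,numpy as np
print(r.state())
for n in("scene","side","wrist"):
    im=capture(n);cv2.imwrite(f"pics/{n}0.png",im);print(n,camera_params(n))
a=cv2.imread("pics/scene0.png");b=cv2.imread("pics/side0.png")
E
```

```text
pics
{'time_s': 0.0, 'joint_pos': array([-3.68873747e-02,  2.64741001e-01,  1.60533858e+00,  6.50980799e-06,
        1.27368606e+00, -3.68832453e-02]), 'qvel': array([-0.00018089, -0.00027821,  0.00079274, -0.00112145,  0.0007767 ,
        0.00111192]), 'joint_efforts': array([-9.59501231e-04, -5.02113855e+01, -3.56871557e+01,  7.25938403e-02,
        2.92220683e-02, -1.93505334e-04]), 'ee_pos': array([6.74362945e-01, 3.21466001e-05, 2.62415248e-01]), 'orientation': array([ 0.7071085 ,  0.70710423, -0.00073713, -0.00079819]), 'force': array([0.28731294, 0.27924285, 0.61188936]), 'ft_torque': array([0.02862359, 0.00361251, 0.03420437]), 'finger_gap': 0.08796916681652288}
scene {'mtx': array([[508.26426582,   0.        , 278.56220569],
       [  0.        , 508.26426582, 207.8214407 ],
       [  0.        ,   0.        ,   1.        ]]), 'origin': array([-0.12694111, -1.07477112,  0.773674  ]), 'orientation': array([ 0.48036372, -0.13940498, -0.26463249,  0.82449172])}
side {'mtx': array([[535.93706861,   0.        , 270.37363623],
       [  0.        , 535.93706861, 208.31397793],
       [  0.        ,   0.        ,   1.        ]]), 'origin': array([-0.06815715,  0.83428499,  1.03956451]), 'orientation': array([-0.11719043,  0.39837777,  0.86521012, -0.28102135])}
wrist {'mtx': array([[337.34639313,   0.        , 277.19355696],
       [  0.        , 337.34639313, 207.01678881],
       [  0.        ,   0.        ,   1.        ]]), 'hand_eye': array([[ 5.64837733e-04,  9.60187987e-01,  2.79354094e-01,
         7.11124975e-02],
       [ 9.99999479e-01, -7.79887348e-04,  6.58665933e-04,
         3.00648970e-04],
       [ 8.50307840e-04,  2.79353577e-01, -9.60187928e-01,
        -1.20753068e-01],
       [ 0.00000000e+00,  0.00000000e+00,  0.00000000e+00,
         1.00000000e+00]])}
```

View pics/scene0.png

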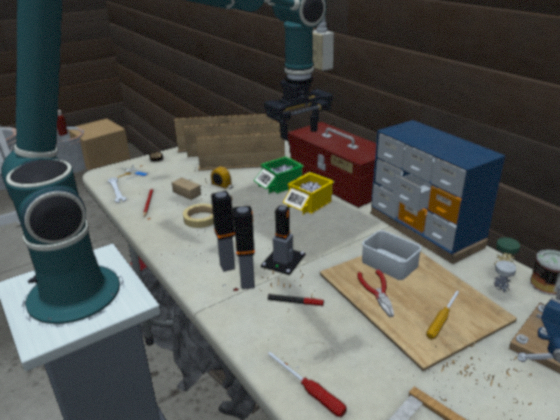

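View pics/side0.png

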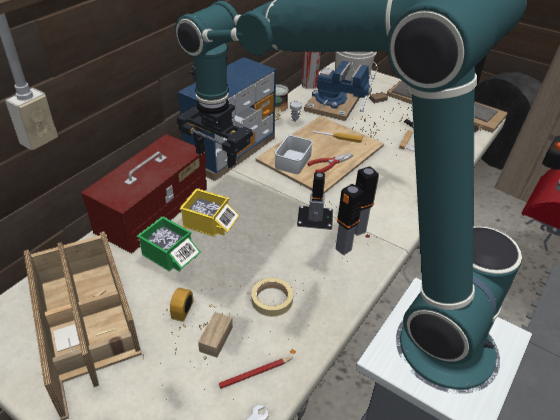

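The scanner in the stand shows at scene ≈(283,222) and side ≈(318,185). The two big look-alikes are at scene (224,230) and (244,245). The yellow bin is at scene (310,192) and side (205,212), with the label facing the robot. I'll zoom both views into one picture.

Run:
```python
import cv2,numpy as np
a=cv2.imread("pics/scene0.png")[150:300,180:380];b=cv2.imread("pics/side0.png")[150:270,150:400]
z=lambda i,f:cv2.resize(i,None,fx=f,fy=f,interpolation=cv2.INTER_CUBIC)
a=z(a,4)[:,:800][:600];cv2.imwrite("pics/za.png",a);cv2.imwrite("pics/zb.png",z(b,3.2))
```

```text
(no output)
```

View pics/za.png

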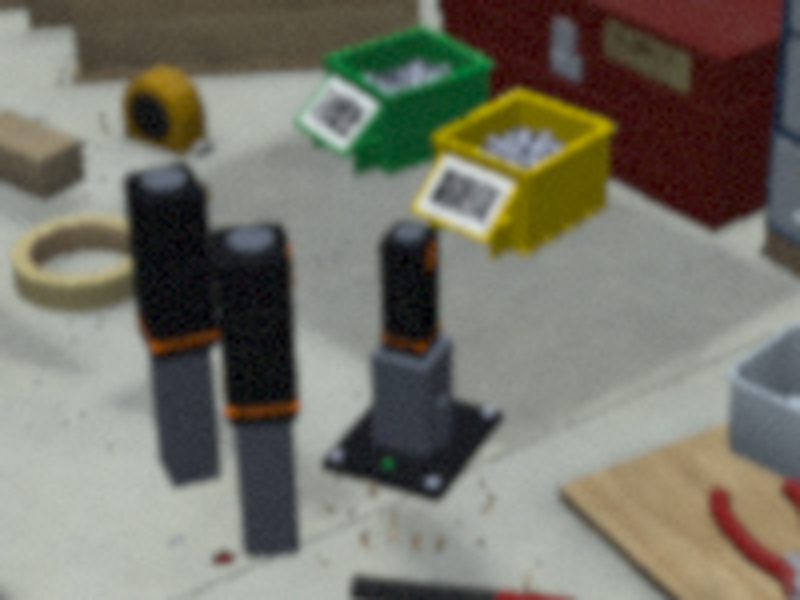

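View pics/zb.png

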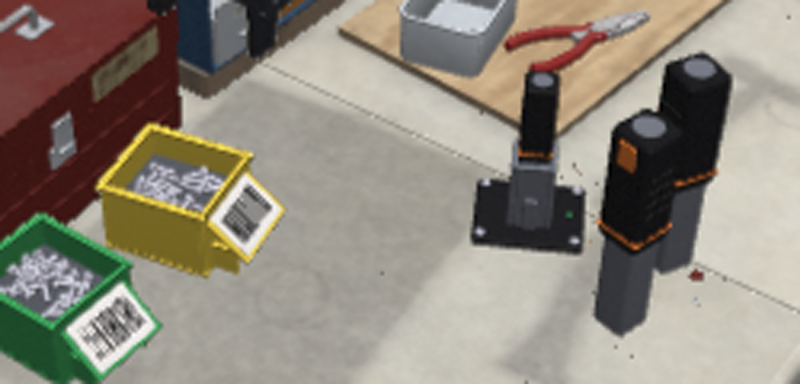

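```bash
cat > h.py <<'E'
import numpy as np,cv2
from scipy.spatial.transform import Rotation as R
from plant import r,capture,camera_params
def ray(n,px,st=None):
    p=camera_params(n);K=p["mtx"]
    v=np.array([(px[0]-K[0,2])/K[0,0],-(px[1]-K[1,2])/K[1,1],-1.])
    if n=="wrist":
        H=p["hand_eye"];Rt=R.from_quat(st["orientation"]).as_matrix()
        o=st["ee_pos"]+Rt@H[:3,3];d=Rt@H[:3,:3]@v
    else:
        o=p["origin"];d=R.from_quat(p["orientation"]).apply(v)
    return np.array(o),d/np.linalg.norm(d)
def plane(n,px,z,st=None):
    o,d=ray(n,px,st);return o+d*(z-o[2])/d[2]
def tri(*obs):
    A=np.zeros((3,3));b=np.zeros(3);rs=[ray(*o) for o in obs]
    for o,d in rs:
        P=np.eye(3)-np.outer(d,d);A+=P;b+=P@o
    x=np.linalg.solve(A,b)
    return x,max(np.linalg.norm((np.eye(3)-np.outer(d,d))@(x-o)) for o,d in rs)
sc=lambda u,v:("scene",(180+u/4-.4,150+v/4-.4))
sd=lambda u,v:("side",(150+u/3.2-.35,150+v/3.2-.35))
E
python3 - <<'E'
from h import *
np.set_printoptions(precision=4,suppress=True)
print("top",tri(sc(409,231),sd(543,79)))
S=[sc(*p) for p in((325,463),(435,495),(503,410))];print("plate scene",[plane(*p,.010) for p in S])
print("plate side",[plane(*sd(*p),.010) for p in((473,235),(478,180),(586,182),(583,243))])
L=[tri(sc(*a),sd(*b)) for a,b in zip(((445,155),(515,180),(492,232),(423,200)),((243,172),(285,208),(247,262),(208,227)))]
print(L)
L2=[tri(sc(*a),sd(*b)) for a,b in zip(((445,155),(515,180),(492,232),(423,200)),((208,227),(243,172),(285,208),(247,262)))]
print(L2)
for a in((165,180),(250,240)):
  for b in((703,68),(648,125)): print("big",tri(sc(*a),sd(*b)))
E
```

```text
top (array([ 0.4774, -0.1948,  0.1606]), np.float64(0.0018803836990535512))
plate scene [array([ 0.4121, -0.1879,  0.01  ]), array([ 0.4485, -0.2559,  0.01  ]), array([ 0.5369, -0.2088,  0.01  ])]
plate side [array([ 0.5035, -0.1395,  0.01  ]), array([ 0.541 , -0.2052,  0.01  ]), array([ 0.4594, -0.2627,  0.01  ]), array([ 0.4194, -0.1892,  0.01  ])]
[(array([ 0.6473, -0.007 ,  0.0877]), np.float64(0.01153813757049531)), (array([ 0.6547, -0.0452,  0.0532]), np.float64(0.021322136746997466)), (array([ 0.6667, -0.011 , -0.003 ]), np.float64(0.012803341312894026)), (array([0.6558, 0.0267, 0.0377]), np.float64(0.017914042226719083))]
[(array([0.6645, 0.0306, 0.0562]), np.float64(0.00031852536225599186)), (array([ 0.6801, -0.0377,  0.0609]), np.float64(0.0017164207587451877)), (array([ 0.6464, -0.0504,  0.0314]), np.float64(0.0017532061505763008)), (array([0.6336, 0.0207, 0.0293]), np.float64(0.0037802032611999477))]
big (array([ 0.3283, -0.1813,  0.2429]), np.float64(0.00702588159953219))
big (array([ 0.3488, -0.133 ,  0.212 ]), np.float64(0.0027188640727073424))
big (array([ 0.35  , -0.2247,  0.2125]), np.float64(0.0013696774253293212))
big (array([ 0.3726, -0.1768,  0.1785]), np.float64(0.0034457072088977607))
```

Measured so far, each checked against the sizes given:

| Item | Position | Check |
|---|---|---|
| Scanner top | (0.477, -0.195, 0.161) | height given as 0.160 |
| Yellow label centre | (0.656, -0.009, 0.0445), bin yaw ≈ +11.5° | height given as 0.045 |
| Stand | yaw ≈ 30° | – |
| Look-alikes | (0.349, -0.133) and (0.350, -0.225), 0.212 tall | – |

The tool always points down. To get the 40° lean I'll grip the scanner, raise it until only the nose is in the socket, and drag it over the socket's edge so it pivots in the jaws. First I move above the scanner.

>>> drive_tool:
  increments: "-4.88 -4.93 0 60;-4.88 -4.93 0 60;-4.88 -4.93 0 60;-4.88 -4.93 0 60;-4.88 -4.93 0 60"
  grip: 1
  grip_force: 20

```text
time_s: 0.57
ee_pos: [0.525, -0.1471, 0.2627]
orientation: [0.891, 0.453, -0.001, -0.0]
force: [0.0, -1.0, -0.4]
finger_gap: 0.0876
```

```bash
cat >> h.py <<'E'
def to(p,ang,st=None):
    "increment to put TCP at p with tool x at world angle ang (deg)"
    st=st or r.state();M=R.from_quat(st["orientation"]).as_matrix()
    a=np.degrees(np.arctan2(M[1,0],M[0,0]));tilt=np.degrees(np.arccos(-M[2,2]))
    print("t %.2f pos %s ang %.1f tilt %.2f gap %.4f F %s q6 %.2f"%(st["time_s"],np.round(st["ee_pos"],4),a,tilt,st["finger_gap"],np.round(st["force"],1),st["joint_pos"][5]))
    print("inc",np.round(M.T@(np.array(p)-st["ee_pos"])/.04,3),"spin",round(-((ang-a+180)%360-180),1))
E
python3 -c "
from h import *
to([.477,-.195,.262],30)"
```

```text
t 0.57 pos [ 0.525  -0.1471  0.2627] ang 53.9 tilt 0.10 gap 0.0876 F [ 0.  -1.  -0.4] q6 0.31
inc [-1.674 -0.265  0.019] spin 23.9
```

>>> drive_tool:
  increments: "-1.67 -0.26 0 24;-1.67 -0.26 0 24;-1.67 -0.26 0 24;-1.67 -0.26 0 24;-1.67 -0.26 0 24"

```text
time_s: 0.98
ee_pos: [0.4765, -0.1955, 0.2626]
orientation: [0.967, 0.257, -0.001, -0.0]
force: [-0.0, 1.8, -0.6]
finger_gap: 0.0884
```

```bash
python3 -c "
from h import *
to([.477,-.195,.262],30)
cv2.imwrite('pics/w1.png',cv2.resize(capture('wrist'),None,fx=1.4,fy=1.4))"
```

```text
t 0.98 pos [ 0.4765 -0.1955  0.2626] ang 29.7 tilt 0.11 gap 0.0884 F [-0.   1.8 -0.6] q6 0.62
inc [ 0.016 -0.005  0.016] spin -0.3
```

View pics/w1.png

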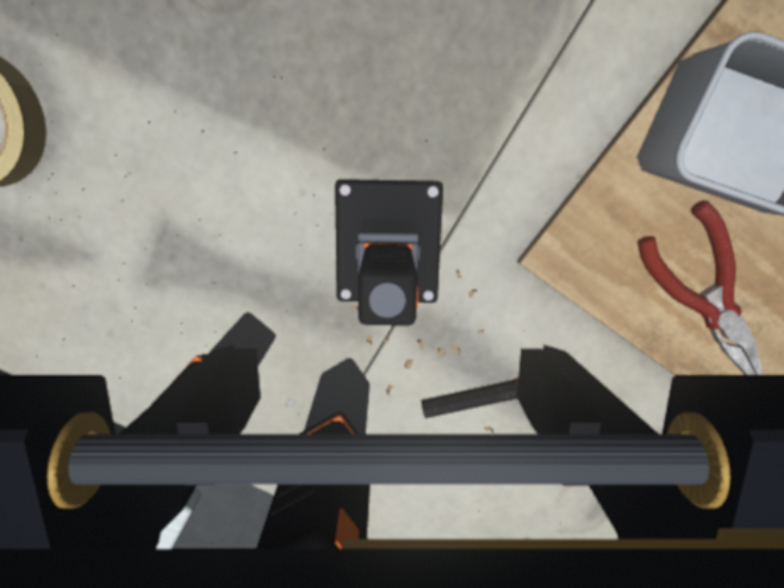

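The wrist view shows the stand square to the image. The scanner's top disc is at (387,299) in the 1.4× picture, and the look-alikes are behind the fingers.

```bash
python3 -c "
from h import *
p=plane('wrist',((387+.5)/1.4-.5,(299+.5)/1.4-.5),.160,r.state());print(p)
q=[plane('wrist',(u/1.4,v/1.4),.010,r.state()) for u,v in((345,190),(433,191),(429,296),(345,295))];print(np.mean(q,0))
to([p[0],p[1],.131],29.7)"
```

```text
[ 0.47845029 -0.19435819  0.16      ]
[ 0.47722295 -0.19554189  0.01      ]
t 1.03 pos [ 0.4768 -0.1952  0.2626] ang 29.9 tilt 0.11 gap 0.0884 F [-0.8  0.6 -0. ] q6 0.61
inc [0.051 0.005 3.29 ] spin 0.2
```

>>> drive_tool:
  increments: "0.04 0 1 0;0.04 0 2 0;0.04 0 2.8 0;0.04 0 3.2 0;0.04 0 3.28 0"

```text
time_s: 1.45
ee_pos: [0.4751, -0.1925, 0.1268]
orientation: [0.966, 0.259, -0.004, -0.003]
force: [-0.5, 0.0, 0.2]
finger_gap: 0.0881
```

>>> drive_tool:
  increments: "0 0 0 0;0 0 0 0;0 0 0 0;0 0 0 0;0 0 0 0"
  grip: 0
  grip_force: 20

```text
time_s: 1.87
ee_pos: [0.4763, -0.193, 0.1285]
orientation: [0.966, 0.26, -0.003, -0.002]
force: [-0.4, -0.6, 0.3]
finger_gap: 0.0568
```

>>> drive_tool:
  increments: "0 0 0 0;0 0 0 0;0 0 0 0"

```text
time_s: 2.12
ee_pos: [0.4766, -0.1932, 0.1291]
orientation: [0.966, 0.259, -0.003, -0.002]
force: [-0.3, 0.4, -0.1]
finger_gap: 0.0368
```

>>> drive_tool:
  increments: "0 0 -0.04 0;0 0 -0.04 0;0 0 -0.04 0;0 0 -0.04 0;0 0 -0.04 0"

```text
time_s: 2.53
ee_pos: [0.4764, -0.1932, 0.1304]
orientation: [0.966, 0.259, -0.003, -0.002]
force: [-0.3, 0.3, -2.0]
finger_gap: 0.0294
```

```bash
python3 -c "
from h import *
to([.478,-.195,.131],30)"
```

```text
t 2.53 pos [ 0.4764 -0.1932  0.1304] ang 30.1 tilt 0.38 gap 0.0294 F [-0.3  0.3 -2. ] q6 0.61
inc [ 0.011  0.06  -0.014] spin 0.1
```

Gripped: the gap is 29.4 mm against a 30 mm grip. I lift 56 mm, which leaves the nose about 12 mm inside the socket.

>>> drive_tool:
  increments: "0 0 -0.4 0;0 0 -0.9 0;0 0 -1.3 0;0 0 -1.4 0;0 0 -1.4 0"

```text
time_s: 2.95
ee_pos: [0.4777, -0.1937, 0.1878]
orientation: [0.966, 0.259, -0.002, -0.001]
force: [-0.8, 0.4, -2.6]
finger_gap: 0.0301
```

>>> drive_tool:
  increments: "0 0 0 0;0 0 0 0"

```text
time_s: 3.12
ee_pos: [0.477, -0.1933, 0.1866]
orientation: [0.966, 0.26, -0.002, -0.001]
force: [-0.3, -0.2, -1.8]
finger_gap: 0.0301
```

```bash
python3 -c "
from h import *
to([.4764,-.1932,.1864],30)"
```

```text
t 3.12 pos [ 0.477  -0.1933  0.1866] ang 30.1 tilt 0.31 gap 0.0301 F [-0.3 -0.2 -1.8] q6 0.61
inc [-0.012 -0.01   0.005] spin 0.1
```

>>> drive_tool:
  increments: "0.2 0 0 0;0.4 0 0 0;0.6 0 0.01 0;0.8 0 0.03 0;0.94 0 0.05 0"

```text
time_s: 3.53
ee_pos: [0.5097, -0.1739, 0.1834]
orientation: [0.966, 0.26, -0.003, -0.002]
force: [-3.8, -3.1, -3.7]
finger_gap: 0.0299
```

```bash
python3 -c "
from h import *
d=np.array([np.cos(np.radians(30)),np.sin(np.radians(30))])
g=np.array([.477,-.1935])+d*.0706
to([g[0],g[1],.1702],30)
cv2.imwrite('pics/a2.png',cv2.resize(np.hstack([capture('scene')[170:300,200:360],capture('side')[120:250,240:400]]),None,fx=2.5,fy=2.5,interpolation=cv2.INTER_CUBIC))"
```

```text
t 3.53 pos [ 0.5097 -0.1739  0.1834] ang 30.1 tilt 0.43 gap 0.0299 F [-3.8 -3.1 -3.7] q6 0.67
inc [0.815 0.019 0.324] spin 0.1
```

View pics/a2.png

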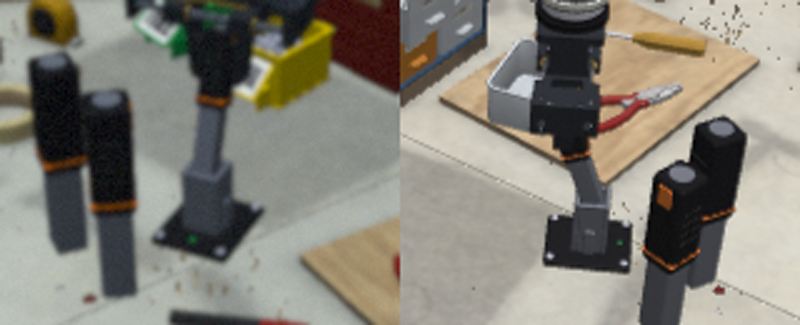

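The pivot works: the stick leans over the socket edge with about 5 N on the wrist. I'll carry on to about 40°.

>>> drive_tool:
  increments: "0.18 0 0.03 0;0.36 0 0.1 0;0.54 0 0.19 0;0.7 0 0.27 0;0.82 0 0.34 0"

```text
time_s: 4.05
ee_pos: [0.5393, -0.1567, 0.1699]
orientation: [0.966, 0.26, -0.002, -0.002]
force: [-2.9, -2.6, 1.4]
finger_gap: 0.0297
```

>>> drive_tool:
  increments: "0.03 0 0.01 0;0.03 0 0.01 0"
  grip_force: 55

```text
time_s: 4.22
ee_pos: [0.54, -0.1563, 0.1694]
orientation: [0.965, 0.261, -0.003, -0.002]
force: [-5.5, -3.5, 3.2]
finger_gap: 0.0294
```

```bash
python3 -c "
from h import *
d=np.array([np.cos(np.radians(30)),np.sin(np.radians(30))])
g=np.array([.477,-.1935])+d*.0706
to([g[0],g[1],.1702],30)"
```

```text
t 4.22 pos [ 0.54   -0.1563  0.1694] ang 30.2 tilt 0.44 gap 0.0294 F [-5.5 -3.5  3.2] q6 0.72
inc [-0.064  0.018 -0.019] spin 0.2
```

>>> drive_tool:
  increments: "0.1 0 -0.5 0;0.2 0 -1 0;0.2 0 -1.4 0;0.2 0 -1.6 0;0.2 0 -1.6 0"

```text
time_s: 4.63
ee_pos: [0.5495, -0.1522, 0.2359]
orientation: [0.965, 0.261, -0.001, -0.001]
force: [-0.9, -0.6, -1.7]
finger_gap: 0.0294
```

```bash
python3 -c "
from h import *
a=np.radians(11.5);n=np.array([-np.sin(.698)*np.cos(a),-np.sin(.698)*np.sin(a),np.cos(.698)])
L=np.array([.6562,-.0092,.0445]);G=L+n*(.08+.1144);print(n,G)
to(G+[0,0,.006],191.5)
s=capture('scene');d=capture('side');cv2.imwrite('pics/s3.png',s);cv2.imwrite('pics/d3.png',d)
cv2.imwrite('pics/a3.png',cv2.resize(np.hstack([s[130:290,220:350],d[90:250,240:370]]),None,fx=3,fy=3,interpolation=cv2.INTER_CUBIC))"
```

```text
[-0.62978459 -0.12813112  0.76612909] [ 0.53376988 -0.03410869  0.1934355 ]
t 4.63 pos [ 0.5495 -0.1522  0.2359] ang 30.2 tilt 0.11 gap 0.0294 F [-0.9 -0.6 -1.7] q6 0.73
inc [ 1.147 -2.747  0.914] spin -161.3
```

View pics/a3.png

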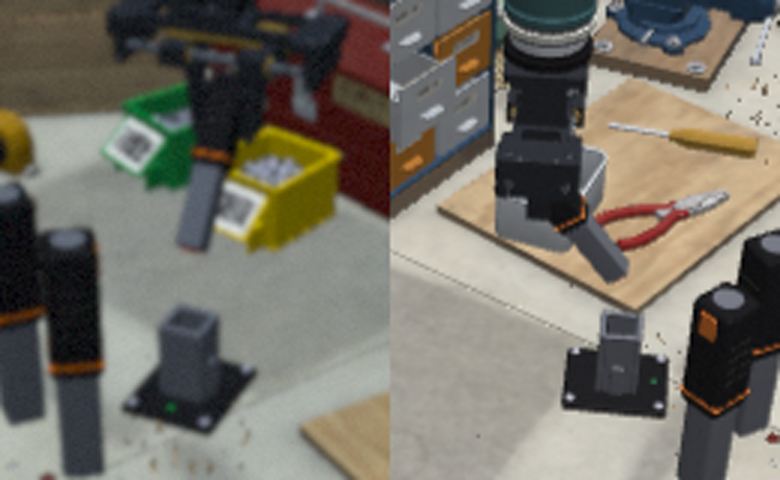

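The scanner is out of the stand and held leaning. The nose end is at scene crop (194,246) and side crop (617,271). The orange band is at (212,155) and (571,216).

```bash
cat > m.py <<'E'
from h import *
f=lambda u,v:("scene",(220+u/3-.3,130+v/3-.3));g=lambda u,v:("side",(240+(u-390)/3-.3,90+v/3-.3))
st=r.state();G=st["ee_pos"]-[0,0,.006]
N,e1=tri(f(194,246),g(617,271));B,e2=tri(f(212,155),g(571,216))
print("G",G,"N",N,e1,"B",B,e2,"len",np.linalg.norm(N-G),np.linalg.norm(B-N))
for d in(G-N,B-N,G-B): print("lean",np.degrees(np.arctan2(np.hypot(d[0],d[1]),d[2])),"dir",np.degrees(np.arctan2(d[1],d[0])))
E
python3 m.py
```

```text
G [ 0.54751513 -0.15193797  0.22691415] N [ 0.486424   -0.18998597  0.14149785] 0.0002382449303593484 B [ 0.52397923 -0.16395531  0.20235089] 0.00032561853921582153 len 0.1116947657406055 0.07609916471745481
lean 40.11705246957455 dir 31.91495277719755
lean 36.90287570440705 dir 34.72699403667035
lean 47.09264381083553 dir 27.04868909714369
```

The lean measures 40.1° about the jaw axis, which is what I wanted. Next I go to the aiming place while spinning about -161°, staying high.

>>> drive_tool:
  increments: "0.4 -0.9 0 -7;0.8 -1.8 0 -14;1.1 -2.6 0 -21;1.15 -2.75 0 -28;1.15 -2.75 0 -35"

```text
time_s: 5.15
ee_pos: [0.5303, -0.0309, 0.2312]
orientation: [0.84, 0.543, -0.003, -0.004]
force: [0.3, -0.7, -2.5]
finger_gap: 0.0295
```

>>> drive_tool:
  increments: "0 0 0 -7;0 0 0 -14;0 0 0 -21;0 0 0 -28;0 0 0 -35"

```text
time_s: 5.57
ee_pos: [0.5292, -0.0305, 0.2291]
orientation: [0.635, 0.772, -0.002, -0.006]
force: [0.2, 0.7, -1.6]
finger_gap: 0.0294
```

>>> drive_tool:
  increments: "0 0 0 -7;0 0 0 -14;0 0 0 -21;0 0 0 -28;0 0 0 -35"

```text
time_s: 5.98
ee_pos: [0.5281, -0.0302, 0.227]
orientation: [0.371, 0.929, -0.0, -0.009]
force: [-0.0, -0.2, -1.8]
finger_gap: 0.0295
```

>>> drive_tool:
  increments: "0 0 0 -7;0 0 0 -14;0 0 0 -21;0 0 0 -28;0 0 0 -35"

```text
time_s: 6.4
ee_pos: [0.527, -0.0299, 0.2249]
orientation: [0.072, 0.997, 0.002, -0.01]
force: [0.7, -0.3, -2.0]
finger_gap: 0.0295
```

```bash
python3 -c "
from h import *
to([.5338,-.0341,.1994],191.5)"
```

```text
t 6.40 pos [ 0.527  -0.0299  0.2249] ang 171.8 tilt 1.16 gap 0.0295 F [ 0.7 -0.3 -2. ] q6 -1.53
inc [-0.197 -0.081  0.634] spin -19.7
```

>>> drive_tool:
  increments: "-0.05 -0.08 0.15 -7;-0.1 -0.08 0.3 -14;-0.15 -0.08 0.45 -20;-0.2 -0.08 0.6 -20;-0.2 -0.08 0.63 -20"

```text
time_s: 6.82
ee_pos: [0.5326, -0.0339, 0.1968]
orientation: [-0.101, 0.995, 0.005, -0.011]
force: [-0.7, -0.6, -2.0]
finger_gap: 0.0298
```

>>> drive_tool:
  increments: "0 0 0 0;0 0 0 0"

```text
time_s: 6.98
ee_pos: [0.5319, -0.0337, 0.1958]
orientation: [-0.1, 0.995, 0.005, -0.012]
force: [1.7, 0.1, -2.0]
finger_gap: 0.0297
```

```bash
python3 -c "
from h import *
to([.5338,-.0341,.1994],191.5)
s=capture('scene');d=capture('side')
cv2.imwrite('pics/a4.png',cv2.resize(np.hstack([s[130:250,230:360],d[130:250,160:290]]),None,fx=3,fy=3,interpolation=cv2.INTER_CUBIC))"
```

```text
t 6.98 pos [ 0.5319 -0.0337  0.1958] ang -168.5 tilt 1.51 gap 0.0297 F [ 1.7  0.1 -2. ] q6 -1.89
inc [-0.043 -0.018 -0.092] spin -0.0
```

View pics/a4.png

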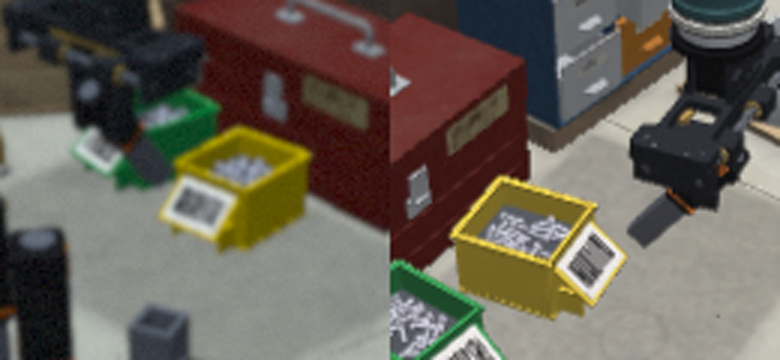

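```bash
python3 -c "
from h import *
s=capture('scene');d=capture('side');w=capture('wrist')
z=lambda i,f:cv2.resize(i,None,fx=f,fy=f,interpolation=cv2.INTER_CUBIC)
top=np.hstack([z(s[160:220,260:315],7),z(d[170:230,210:265],7)])
cv2.imwrite('pics/a5.png',top);cv2.imwrite('pics/w5.png',z(w,1.4));print(top.shape)"
```

```text
(420, 770, 3)
```

View pics/a5.png

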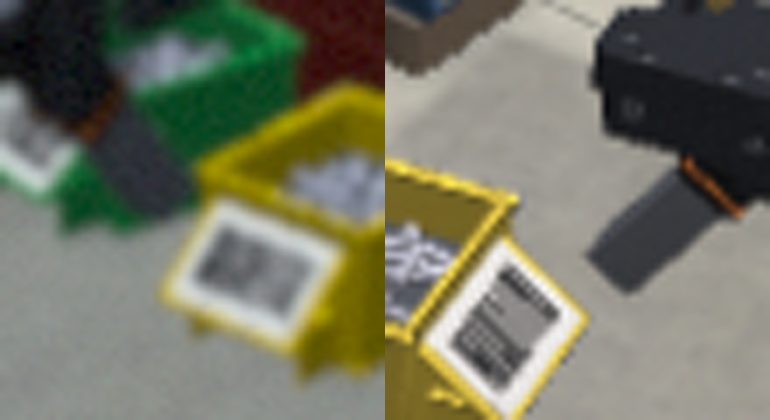

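View pics/w5.png

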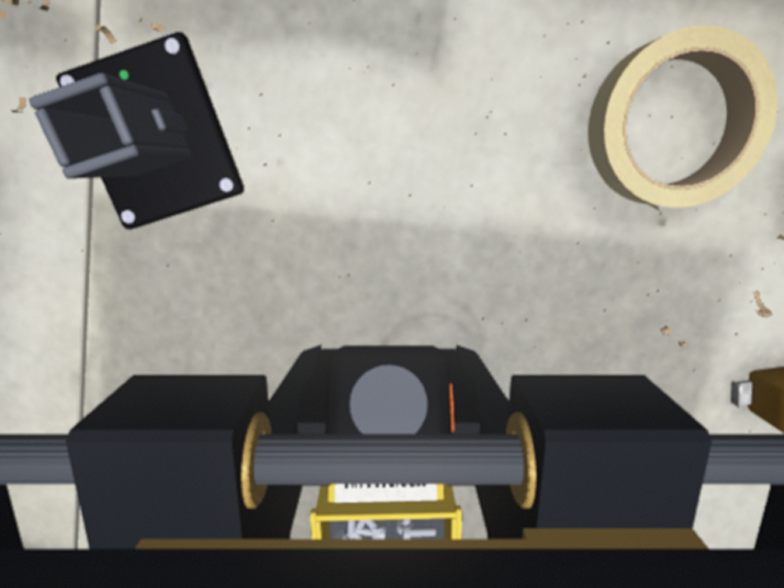

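```bash
cat > fin.py <<'E'
from h import *
np.set_printoptions(precision=4,suppress=True)
st=r.state();M=R.from_quat(st["orientation"]).as_matrix()
def proj(n,X):
    p=camera_params(n);c=R.from_quat(p["orientation"]).inv().apply(X-p["origin"]);K=p["mtx"]
    return np.array([K[0,2]+K[0,0]*c[0]/-c[2],K[1,2]-K[1,1]*c[1]/-c[2]])
f=lambda u,v:("scene",(260+u/7-.4,160+v/7-.4));g=lambda u,v:("side",(210+(u-385)/7-.4,170+v/7-.4))
C=np.array([tri(f(*a),g(*b))[0] for a,b in zip(((218,207),(343,243),(288,340),(172,288)),((425,345),(505,238),(585,318),(508,415)))])
L=C.mean(0);y=(C[0]+C[3]-C[1]-C[2]);x=(C[2]+C[3]-C[0]-C[1]);n=np.cross(x,y);n/=np.linalg.norm(n)
print("label",L,"n",n,"size",np.linalg.norm(y)/2,np.linalg.norm(x)/2,"lean",np.degrees(np.arccos(n[2])),"yaw",np.degrees(np.arctan2(-n[1],-n[0])))
th=np.radians(40.1);ax=M@[np.sin(th),0,-np.cos(th)]
G=st["ee_pos"]+M@[0,0,.006];N=G-.1144*ax;B=G-.0444*ax
print("axis",ax,"lean",np.degrees(np.arccos(ax[2])),"N",N)
for X in(N,B):print("scene",(proj("scene",X)-[260,160])*7,"side",(proj("side",X)-[210,170])*7+[385,0])
a=np.radians(11.5);n0=np.array([-np.sin(.7)*np.cos(a),-np.sin(.7)*np.sin(a),np.cos(.7)])
for nn in(n,n0):
  t=((L-N)@nn)/(-ax@nn);print("hit off label centre",(N-ax*t)-L,"dist",t,"angle",np.degrees(np.arccos(ax@nn)))
T=L+ax*.1944-M@[0,0,.006];to(T,191.5)
E
python3 fin.py
```

```text
label [ 0.6543 -0.0105  0.0455] n [ 0.6252  0.1145 -0.7721] size 0.06683206822819777 0.044405560414720414 lean 140.53841427816312 yaw -169.6191799149675
axis [-0.6139 -0.1342  0.7779] lean 38.929464534137566 N [ 0.603  -0.0184  0.1023]
scene [162.468  186.5739] side [618.4909 259.7805]
scene [ 83.9192 103.0632] side [724.6763 180.4126]
hit off label centre [-0.0042  0.0024 -0.003 ] dist 0.07688090927185777 angle 178.65744381796978
hit off label centre [-0.0042  0.0024 -0.003 ] dist 0.07689462720319828 angle 1.2909207609474382
t 7.23 pos [ 0.5329 -0.0338  0.1973] ang -168.5 tilt 1.34 gap 0.0293 F [-0.7  0.5 -1.6] q6 -1.89
inc [-0.038 -0.079 -0.138] spin 0.0
```

The measured label normal and the scanner axis agree to about 1.3°, the nose is 77 mm away, and the aim is about 6 mm off centre. One small correction should do it.

>>> drive_tool:
  increments: "-0.02 -0.04 -0.07 0;-0.04 -0.08 -0.13 0;-0.04 -0.08 -0.13 0;-0.04 -0.08 -0.13 0;-0.04 -0.08 -0.13 0"

```text
time_s: 7.65
ee_pos: [0.5353, -0.0368, 0.2026]
orientation: [-0.1, 0.995, 0.005, -0.011]
force: [-0.0, -0.2, -1.8]
finger_gap: 0.0298
```

```bash
python3 fin.py; python3 -c "
from h import *
for i in range(8): capture('wrist')
s=r.state();print(s['ee_pos'],abs(s['qvel']).max())"; python3 fin.py | tail -4
```

```text
label [ 0.6543 -0.0105  0.0455] n [ 0.6252  0.1145 -0.7721] size 0.06683206822819777 0.044405560414720414 lean 140.53841427816312 yaw -169.6191799149675
axis [-0.6141 -0.134   0.7777] lean 38.94595690557569 N [ 0.6054 -0.0214  0.1076]
scene [171.371  175.8769] side [617.9572 242.5888]
scene [92.9134 91.7589] side [724.1915 162.6501]
hit off label centre [ 0.0001 -0.0002  0.0001] dist 0.07980893282026906 angle 178.67558848097212
hit off label centre [ 0.0001 -0.0002  0.0001] dist 0.07981018198746205 angle 1.2706007407482107
t 7.65 pos [ 0.5353 -0.0368  0.2026] ang -168.5 tilt 1.32 gap 0.0298 F [-0.  -0.2 -1.8] q6 -1.89
inc [ 0.005  0.005 -0.002] spin 0.0
[ 0.53515856 -0.03667814  0.20232741] 0.00134719273683245
hit off label centre [-0.0002 -0.     -0.0002] dist 0.07968148263982443 angle 178.65368952361052
hit off label centre [-0.0002 -0.     -0.0002] dist 0.07968448961287197 angle 1.2971851757101498
t 8.05 pos [ 0.5352 -0.0367  0.2023] ang -168.5 tilt 1.35 gap 0.0298 F [-0.4 -0.2 -1.6] q6 -1.89
inc [ 0.    0.   -0.01] spin 0.0
```

```bash
python3 -c "
from h import *
s=capture('scene');d=capture('side')
z=lambda i,f:cv2.resize(i,None,fx=f,fy=f,interpolation=cv2.INTER_CUBIC)
cv2.imwrite('pics/a6.png',np.hstack([z(s[160:220,260:315],7),z(d[170:230,210:265],7)]))"
```

```text
(no output)
```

View pics/a6.png

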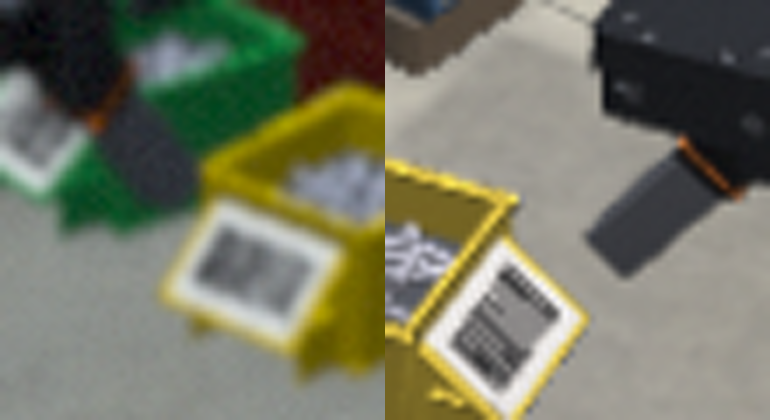

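The scanner still leans as before. Its nose end is at scene crop (172,200) and side crop (605,255), about where the arm pose predicts, and it is clear of both bins. I'm handing in.

```bash
python3 -c "
from h import *
print(r.hand_in())"
```

```text
the job is handed in; nothing more can be done
None
```

I took the smallest scanner out of its stand and handed the job in with it held in the air, aimed at the middle of the yellow bin's label. The clock read about 8.2 s of the 35 s allowed.

**How it was tilted:** the drive cannot tilt the tool. I gripped the scanner at 20 N, drew it up until about 12 mm of nose was left in the socket, and dragged it over the socket's edge so it pivoted 40° in the jaws. I then raised the grip to 55 N, lifted clear, spun it about 161° and moved it into place.

**Last checks:**

| Check | Result |
|---|---|
| Nose to label | about 80 mm |
| Aim point off label centre | under 1 mm by the arm's pose; a few mm allowing for camera error |
| Angle to label normal | about 1.3° |
| Grip and motion | gap 29.8 mm, arm at rest, load only the scanner's weight |

- **Confidence in the aim:** the final nose position comes from the arm's pose plus the lean measured just after the pivot. The last two camera views agreed with it roughly.
- **Disagreements:** separate lean estimates ranged from 37° to 47°, and the grip-to-nose estimate (longest baseline) gave 40.1°. The label's yaw came out as 11.5° from the first look and 10.4° from the last.
- **Tool drift:** the tool had drifted about 1.3° from vertical by the end. The figures in the table include that.
- **Other things:** the views showed no contact with the bins or loose items. I did not take a final picture of every bystander.

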